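# Change the pattern set on a moulding board

## Task

Change over the pattern set on the round moulding board: click the hub's locking ring round to the single-line open mark, lift off every short broad pattern that is fitted and lay it flat in the wooden tray, then seat each long blade pattern from the bench in a notch of the hub, tang fully home, flat on the board with its ribbed face up. Once all of them are home, click the ring round to the double-line lock mark and leave it there. Leave the brush and the tin alone.

Things in the scene. Friction and masses are not known exactly. Their poses are not given: they have to be found in the camera images.
- board: round plywood moulding board, 376 mm across, 18 mm thick, fixed; origin at the centre of its underside, on the hub's upright axis; z up. Its steel hub: boss of radius 29 mm, 13 mm high; fixed sprue barrel of radius 19 mm, top 91 mm above the bench; three notches at 0, 120, 240 degrees from the board's +x (anticlockwise from above), each a 17.5 mm gap between cheeks 13 mm high, 46 to 58 mm from the axis
- notch1 (a point): where the centre of a seated tang's T head belongs in notch 1: 38 mm from the hub's axis along the board's +x, 24 mm above the bench; axes as the board's. A seated pattern lies flat on the board pointing straight outwards, T head between boss and cheeks, neck in the gap; a long pattern's middle point is then 112 mm from the axis, 25 mm above the bench
- notch2 (a point): the same for notch 2, at 120 degrees from the board's +x, anticlockwise from above
- notch3 (a point): the same for notch 3, at 240 degrees from the board's +x
- ring (a joint): locking ring's angle, rad, growing anticlockwise from above. Clicks every 20 degrees: 0 = pointer at the open line, 1.047 (three clicks on) = at the lock lines, 1.396 is one too far; stops at -0.09 and 1.48. A sprung ball holds each click with about 0.15 N m and draws the ring in from a few degrees off. Lugs leave the notches open only at 0. Starts at one of the last three clicks
- ring_grip (a point): on the ring's axis at the height to grip, 63 mm above the bench. Plain knurled aluminium collar 54 mm across round the barrel, side free from 39 to 74 mm above the bench, gripped across at any yaw. Below it three lugs 32 mm wide reach 56 mm from the axis and a thin black pointer 63 mm, all 32.5 to 39 mm above the bench; the barrel's top is 28 mm above this point. Turns with the ring
- mark_open (a point): middle of the open mark: one black line on the board's metal base plate, 24 mm long, 77 mm from the hub's axis at 35 degrees from the board's +x
- mark_lock (a point): middle of the lock mark: a pair of black lines, 77 mm from the hub's axis at 95 degrees from the board's +x
- tray: open wooden tray fixed on the bench, 280 mm along its x, 200 mm along its y, 35 mm high, walls and floor 8 mm; origin at the centre of its underside, z up
- brush: hand brush about 200 mm long lying on the bench, to be left alone; origin on its underside
- tin: steel tin 72 mm across and 100 mm high standing on the bench, to be left alone; origin at the centre of its underside
- long1_mid (a point): one of up to three alike long aluminium blade patterns, about 0.2 kg, flat on the bench, ribs up. Point: middle of the blade, half-way up (7 mm); 36 mm wide, 14 thick, sides parallel from x -50 to +50, point out to +69; +x to the tip, z up from the ribbed face. T tang, 12 mm thick, underside level with the blade's: neck 14 mm wide, x -50 to -68; head 28 mm wide, x -68 to -80
- long1_tang (a point): centre of the T head of long1's tang, half-way up (6 mm above its underside), 74 mm from long1_mid along its -x
- long2_mid (a point): one of up to three alike long aluminium blade patterns, about 0.2 kg, flat on the bench, ribs up. Point: middle of the blade, half-way up (7 mm); 36 mm wide, 14 thick, sides parallel from x -50 to +50, point out to +69; +x to the tip, z up from the ribbed face. T tang, 12 mm thick, underside level with the blade's: neck 14 mm wide, x -50 to -68; head 28 mm wide, x -68 to -80
- long2_tang (a point): centre of the T head of long2's tang, half-way up (6 mm above its underside), 74 mm from long2_mid along its -x
- long3_mid (a point): one of up to three alike long aluminium blade patterns, about 0.2 kg, flat on the bench, ribs up. Point: middle of the blade, half-way up (7 mm); 36 mm wide, 14 thick, sides parallel from x -50 to +50, point out to +69; +x to the tip, z up from the ribbed face. T tang, 12 mm thick, underside level with the blade's: neck 14 mm wide, x -50 to -68; head 28 mm wide, x -68 to -80
- long3_tang (a point): centre of the T head of long3's tang, half-way up (6 mm above its underside), 74 mm from long3_mid along its -x
- short1_mid (a point): one of up to three alike short broad aluminium patterns, about 0.15 kg. Point: middle of its straight part, half-way up (7 mm); 46 mm wide, 14 thick, sides parallel from x -30 to +30, round end out to +53. T tang like the long ones' (neck x -30 to -48, head x -48 to -60). Starts in notch 1 of the hub under the ring's lugs, this point 92 mm from the axis
- short2_mid (a point): one of up to three alike short broad aluminium patterns, about 0.15 kg. Point: middle of its straight part, half-way up (7 mm); 46 mm wide, 14 thick, sides parallel from x -30 to +30, round end out to +53. T tang like the long ones' (neck x -30 to -48, head x -48 to -60). Starts in notch 2 of the hub under the ring's lugs, this point 92 mm from the axis
- short3_mid (a point): one of up to three alike short broad aluminium patterns, about 0.15 kg. Point: middle of its straight part, half-way up (7 mm); 46 mm wide, 14 thick, sides parallel from x -30 to +30, round end out to +53. T tang like the long ones' (neck x -30 to -48, head x -48 to -60). Starts in notch 3 of the hub under the ring's lugs, this point 92 mm from the axis

How it is judged:
By the outcome, as a careful person would: the job done as asked, in the order asked, and still so for the second after the job is handed in, with the robot touching nothing.
Of short1, short2, short3 only 2 to 3 are there at a start; the rules pass over those that are not, and their reading is None.
Of long1, long2, long3 only 2 to 3 are there at a start; the rules pass over those that are not, and their reading is None.
At some moment in a run one of long1, long2, long3 may be knocked a few centimetres aside while the robot is not near it.
Once in a run the grip may slacken for a moment while it holds something.
It also fails if it takes over 210 s, if anything falls off the work surface, if the arm or the gripper's body presses on something with over 40 N, if the wrist force passes 120 N, or if a joint passes its speed limit or range.

## Robot

A 6-joint arm with a two-finger parallel gripper is mounted at the origin on the work surface. World frame = base frame: x ahead of the robot, y to its left, z up, the work surface at z = 0. Lengths are in mm, angles in rad, forces in N, time in s.
With the tool pointing down it reaches from about 325 to 875 mm from the base axis. Payload 4.4 kg.
Tool frame: the origin (TCP) lies on the centre line of the jaws, within the pads' length; the fingertips stand ahead of it and the grasp point (between the pads) lies 6 mm ahead of it (ctrl.tcp_to_tips is the z of the fingertips in the tool frame, in mm); z points along the fingers, y is the line along which they close (so a half turn about z gives the same grasp; the last joint's range is limited). The gripper opens to 85 mm and grips with 20 to 120 N. Pads are 22 mm wide; open, the fingers measure 114 mm over their backs; the gripper's body (76 mm by 85 mm) begins 54 mm behind the grasp point. The pads swing forward as they close: fully open they stand 13 mm farther back than shut.
Start: joints at [1.03, 0.207, 1.542, -0, 1.393, -0.15], TCP at [218.512, 531.865, 228.382] pointing down, gripper open.
Joint ranges: [-2.73, 2.73], [-0.86, 2.22], [0.23, 2.46], [-1.11, 4.25], [0.08, 2.63], [-2.82, 2.82]. Speed limits (rad/s): [2.79, 2.79, 3.14, 3.14, 3.14, 3.14].

## Interface

Orientations are given as a 3x3 rotation matrix whose columns are the frame's x, y, z axes.
In Python, from plant import ctrl, sensors, optics gives the robot as it stands. Calls block until the motion is done:
- ctrl.move_ptp(position, orientation): joint-space move of the TCP to a pose.
- ctrl.move_l(position, rot=None, vel=150, threshold=None): straight line of the TCP; rot=None keeps the orientation; vel is the mean speed in mm/s. With threshold (N) it stops when the force on the tool has changed by that much, and returns True; else False.
- ctrl.set_joints(angles): joint-space move.
- ctrl.gripper_to(opening, force=None): finger opening in mm; force is the grip in N (None keeps the last); returns when the fingers have stopped.
- ctrl.hold(seconds).
- ctrl.solve_ik(position, orientation): joint angles nearest the present ones, or None.
- sensors.read_state(): the state.
- optics.grab_frame(name): name is "scene" or "top"; returns (picture, depth): 384x512x3 uint8, red, green, blue; 384x512 float32, mm along the optical axis (not along the pixel's ray), 0 where there is no reading.
- optics.camera_params(name): a dict with "mtx" (3x3 intrinsics, pixels), "k1" (the pictures are not rectified: a ray, as slopes to the right and down, at radius r is drawn at 1 + k1 r^2 times it, then the intrinsics apply), "R" (3x3) and "t" (3): a world point X has camera coordinates R X + t. Camera axes: x right, y down, z forward; pixel columns grow to the right and rows downward; lengths in mm; the calibration is good to about 2 mm. A picture is of the moment at which its call begins. camera_params takes no time and is no camera call.
A pose or a line that the arm cannot do raises ctrl.MotionError and nothing moves.
- ctrl.finish_job(): hands the job in; it is judged then, once.
The state is a dict: "t": time; "q": joint angles; "qvel": joint speeds; "tau": joint torques, N m; "eef_pos": TCP position; "eef_rot": TCP orientation; "force": force on the tool from outside, world axes, zero at the start; "wrist_torque": the same for the moment, N m; "grip_width": finger opening in mm; "grasp_force": force on a finger pad.
Only numpy, scipy, OpenCV 4.12 (cv2) and the standard library are available. Lean on these libraries where they do the work, as an engineer would, in place of code of your own. Each camera call takes 0.05 s, during which the arm holds its last target. There are 200 camera calls.

## Working session

There is one attempt and no reset: what is moved stays moved. The work goes in short steps, each a Python script; the robot and the scene stay as the last script left them, time stands still between calls to the robot, and variables do not carry over. Pictures are saved under pics/ and viewed, at most 14 in all, crops included, and the job is handed in when it is done.

```bash
ls; mkdir -p pics
python3 - <<'E'
from plant import ctrl,sensors,optics
import cv2,numpy as np
for n in("scene","top"):
    p,d=optics.grab_frame(n); np.savez(f'pics/{n}0.npz',p=p,d=d)
    cv2.imwrite(f'pics/{n}0.png',cv2.resize(p[:,:,::-1],(800,600),interpolation=cv2.INTER_CUBIC))
    c=optics.camera_params(n); print(n,c)
print(ctrl.tcp_to_tips, sensors.read_state())
E
```

```text
pics
scene {'mtx': array([[496.00453946,   0.        , 256.11425775],
       [  0.        , 496.00453946, 190.44508341],
       [  0.        ,   0.        ,   1.        ]]), 'k1': 0.011474240248686486, 'R': array([[-0.16909362,  0.98559949, -0.00099378],
       [ 0.82599095,  0.14116026, -0.54572221],
       [-0.53772325, -0.093099  , -0.83796556]]), 't': array([  81.2943685 , -396.99431153, 1751.83736575])}
top {'mtx': array([[496.7611181 ,   0.        , 258.77131128],
       [  0.        , 496.7611181 , 201.59048088],
       [  0.        ,   0.        ,   1.        ]]), 'k1': 0.022607875812959453, 'R': array([[ 0.01122977, -0.9998988 , -0.00873386],
       [-0.98851841, -0.0097849 , -0.1507833 ],
       [ 0.15068258,  0.01032685, -0.98852826]]), 't': array([ -17.15591249,  541.88634828, 1504.86947685])}
25.0 {'t': 0.1, 'q': array([ 1.03052079e+00,  2.07363193e-01,  1.54282260e+00,  3.99435183e-05,
        1.39354161e+00, -1.50494943e-01]), 'qvel': array([-0.00080672, -0.00329567, -0.00305589,  0.00015618, -0.00208386,
       -0.00091227]), 'tau': array([-2.43517261e-04, -3.84087217e+01, -2.92549270e+01, -1.83506299e-04,
        4.71994572e-03,  7.26792621e-06]), 'eef_pos': array([218.12110022, 531.2610992 , 227.32032077]), 'eef_rot': array([[-9.24989559e-01,  3.79990834e-01, -1.13177493e-03],
       [ 3.79992350e-01,  9.24987857e-01, -1.81046911e-03],
       [ 3.58916404e-04, -2.10473084e-03, -9.99997721e-01]]), 'force': array([-0.19059096, -0.46493859,  0.28067724]), 'wrist_torque': array([-0.00937679,  0.00566738, -0.02415524]), 'grasp_force': 0.0, 'grip_width': 85.1351911367979}
```

View pics/top0.png

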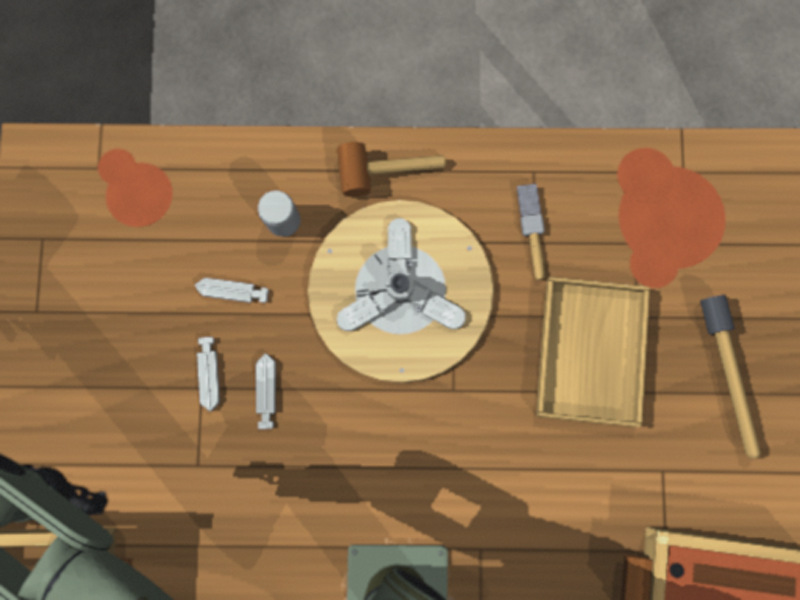

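View pics/scene0.png

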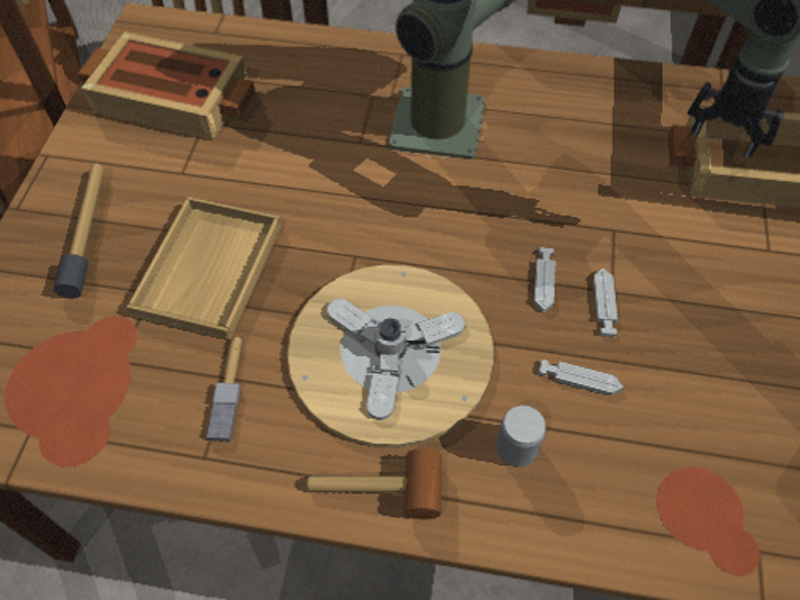

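Top view: board centre (400,290), three shorts fitted, three longs at (232,290), (208,375), (265,392), tray (595,352), brush (532,230) and tin (278,212).

```bash
cat > h.py <<'E'
from plant import ctrl,sensors,optics
import cv2,numpy as np
from math import *
def cam(n):
    c=optics.camera_params(n); return c['mtx'],c['k1'],np.array(c['R']),np.array(c['t'])
def w2p(n,X):
    K,k,R,t=cam(n); return cv2.projectPoints(np.atleast_2d(np.float64(X)),cv2.Rodrigues(R)[0],t,K,np.array([k,0,0,0.]))[0][:,0]
def rays(n,uv):
    K,k,R,t=cam(n)
    return cv2.undistortPoints(np.float64(uv).reshape(-1,1,2),K,np.array([k,0,0,0.]))[:,0]
def p2w(n,uv,z):
    K,k,R,t=cam(n); r=rays(n,uv); D=np.c_[r,np.ones(len(r))]@R; C=-R.T@t
    return C+D*((z-C[2])/D[:,2])[:,None]
def cloud(n,d):
    K,k,R,t=cam(n); v,u=np.mgrid[:384,:512]
    r=rays(n,np.c_[u.ravel(),v.ravel()]); dd=d.ravel()
    return ((np.c_[r,np.ones(len(r))]*dd[:,None]-t)@R).reshape(384,512,3)
def ortho(n,p,x0,x1,y0,y1,z,s):
    # up=+x, left=+y ; s mm/px
    xs=np.arange(x1,x0,-s); ys=np.arange(y1,y0,-s); Y,X=np.meshgrid(ys,xs)
    uv=w2p(n,np.c_[X.ravel(),Y.ravel(),np.full(X.size,z)]).astype(np.float32).reshape(*X.shape,2)
    return cv2.remap(p,uv,None,cv2.INTER_CUBIC)
E
python3 - <<'E'
from h import *
T={n:np.load(f'pics/{n}0.npz') for n in('top','scene')}
p,d=T['top']['p'],T['top']['d']
W=cloud('top',d); hsv=cv2.cvtColor(p,cv2.COLOR_RGB2HSV)
Z=W[:,:,2]
print('bench z',np.median(Z[250:290,180:300]))
# board: points z 12..22 near
c=p2w('top',[[400*.64,290*.64]],18)[0]; print('c0',c)
m=((abs(Z-18)<6)&(np.hypot(W[:,:,0]-c[0],W[:,:,1]-c[1])<215)).astype(np.uint8)
m=cv2.morphologyEx(m,cv2.MORPH_OPEN,np.ones((3,3)))
cn=max(cv2.findContours(m,0,1)[0],key=len)[:,0]
for it in range(3):
    P=p2w('top',cn,18)[:,:2]
    a=np.linalg.lstsq(np.c_[2*P,np.ones(len(P))],(P**2).sum(1),rcond=None)[0]
    r=sqrt(a[2]+a[0]**2+a[1]**2); e=abs(np.hypot(*(P-a[:2]).T)-r); cn=cn[e<6]
print('board',a[:2],r)
# greys
g=((hsv[:,:,1]<60)&(hsv[:,:,2]>110)).astype(np.uint8)
n,l,s,ce=cv2.connectedComponentsWithStats(g)
for i in range(1,n):
    if s[i,4]>60 and ce[i][1]>110 and ce[i][1]<300:
        v,u=np.where(l==i); P=p2w('top',np.c_[u,v],14)[:,:2]
        (cx,cy),(w,h),an=cv2.minAreaRect(P.astype(np.float32))
        print(i,s[i],ce[i]/.64,'centre',cx,cy,'size',w,h,an,'z',np.median(Z[l==i]))
# tray
q=[[545,280],[649,287],[643,426],[539,416]]
P=p2w('top',np.array(q)*.64,35); print('tray',P.mean(0),P[:,:2])
print('brush',p2w('top',np.array([[532,190],[540,278]])*.64,10),'tin',p2w('top',np.array([[276,205]])*.64,100))
ims=[]
for n in T:
  ims.append(ortho(n,T[n]['p'],a[0]-130,a[0]+130,a[1]-130,a[1]+130,18,.66))
cv2.imwrite('pics/hub0.png',np.hstack(ims)[:,:,::-1])
E
```

```text
bench z 0.3889270092150573
c0 [596.8033496   -1.81393406  18.        ]
board [599.72966372  -1.29504324] 180.2008533082717
13 [331 118  17  33 422] [529.27280806 209.12322275] centre 770.9342041015625 -266.91912841796875 size 105.64493560791016 45.53163528442383 6.982078552246094 z 18.475681289310273
14 [165 122  23  24 404] [274.38505569 207.10860149] centre 770.8304443359375 259.6717834472656 size 71.16236877441406 74.39826965332031 19.64857292175293 z 99.67818041544632
15 [ 215  140   83   74 3145] [399.70588235 288.72963037] centre 628.3657836914062 -1.626861572265625 size 237.49954223632812 259.6890563964844 0.5049417018890381 z 26.714871075704863
18 [125 178  47  16 502] [230.33802291 289.71302291] centre 594.6455688476562 343.12591552734375 size 148.5008087158203 39.39760971069336 82.8713607788086 z 13.39360256244192
22 [126 215  14  48 524] [206.9209208  373.67306775] centre 425.3838195800781 383.9425354003906 size 148.06857299804688 39.63862228393555 6.5740766525268555 z 13.29595880638831
23 [163 226  13  49 523] [264.67196463 390.03943595] centre 390.8740539550781 267.5506591796875 size 149.73316955566406 37.65118408203125 2.1409149169921875 z 13.64713641105781
tray [ 473.98815944 -387.16123768   35.        ] [[ 616.82598562 -293.09721407]
 [ 604.42319422 -500.15447291]
 [ 328.95712042 -478.42905268]
 [ 345.74633751 -276.96421107]]
brush [[ 812.04372724 -273.39604293   10.        ]
 [ 625.90835495 -287.31236934   10.        ]] tin [[748.36903581 241.64885896 100.        ]]
```

View pics/hub0.png

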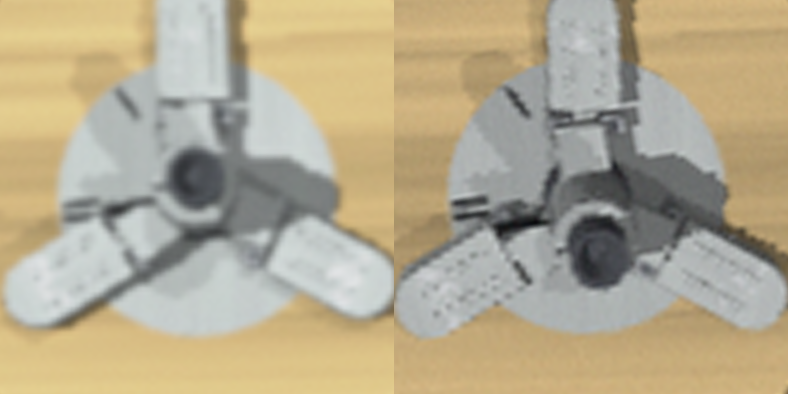

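Both panes are centred on the hub. In the left one the open mark is at (127,103) and the lock mark at (78,208), so the board yaw is about +1°. Next I refine the hub centre and the ring angle.

Run:
```python
from h import *
from scipy.optimize import minimize
ims=[]
for n in('top','scene'):
    D=np.load(f'pics/{n}0.npz'); p,d=D['p'],D['d']; W=cloud(n,d)
    near=np.hypot(W[:,:,0]-600,W[:,:,1])<60
    m=near&(W[:,:,2]>84); P=W[m]; print(n,'barrel',np.median(P,0),P.min(0),P.max(0),m.sum())
    # shorts' & base plate fit: grey mask on ortho z=32 vs model of three shorts
    s=.5; o=ortho(n,p,450,750,-150,150,18,s); hsv=cv2.cvtColor(o,cv2.COLOR_RGB2HSV)
    dark=((o.max(2)<75)).astype(np.uint8)
    k,l,st,ce=cv2.connectedComponentsWithStats(dark)
    for i in range(1,k):
        if st[i,4]>60:
            x=750-ce[i][1]*s; y=150-ce[i][0]*s; r=hypot(x-600,y); print('dark',n,st[i,4],round(x,1),round(y,1),'r',round(r,1),'ang',round(degrees(atan2(y,x-600)),1))
    g=((hsv[:,:,1]<45)&(o.max(2)>60)).astype(np.uint8)
    # base plate + shorts: take plate disc edge 95mm?
    o32=ortho(n,p,450,750,-150,150,32,s); h32=cv2.cvtColor(o32,cv2.COLOR_RGB2HSV)
    g=(h32[:,:,1]<45).astype(np.float32); v,u=np.mgrid[:600,:600]; X=750-v*s; Y=150-u*s
    def cost(a):
        c=0
        for k in range(3):
            t=radians(a[2]+120*k); xx=(X-a[0])*cos(t)+(Y-a[1])*sin(t); yy=-(X-a[0])*sin(t)+(Y-a[1])*cos(t)
            ins=np.clip(23-abs(yy)+.5,0,1)*np.clip(145-np.hypot(0*yy,xx)+.5,0,1)
            ins*=np.clip(23.5-np.hypot(np.maximum(xx-122,0),yy),0,1)
            w=(xx>98)&(xx<155)&(abs(yy)<40); c+=(w*abs(ins-g)).sum()
        return c
    print(n,'shorts fit',(lambda r:(r.x,r.fun))(minimize(cost,[600,-1,1],method='Nelder-Mead',options=dict(initial_simplex=[[600,-1,1],[605,-1,1],[600,4,1],[600,-1,4]]))))
    o=ortho(n,p,530,670,-70,70,38,.25); o=cv2.convertScaleAbs(o,alpha=1.3)
    for a in(75,95,115):
        for r in(64,69):
            cv2.circle(o,(int(280-r*4*sin(radians(a+1))),int(280-r*4*cos(radians(a+1)))),2,(255,0,0),-1)
    ims.append(cv2.resize(o,(400,400)))
cv2.imwrite('pics/hub1.png',np.hstack(ims)[:,:,::-1])
```

```text
top barrel [6.01254186e+02 3.33651819e-01 9.00098200e+01] [581.52812668 -17.99845642  84.25271228] [616.65488012  15.49962795  95.895561  ] 95
dark top 62 744.8 128.8 r 193.7 ang 41.7
dark top 1039 613.8 6.8 r 15.4 ang 26.2
dark top 151 591.4 51.9 r 52.6 ang 99.4
dark top 311 575.3 -5.2 r 25.2 ang -168.0
top shorts fit (array([598.94415141,  -1.74664409,   1.69090632]), np.float64(1441.6397942209508))
scene barrel [597.69625768   1.05271144  88.28914033] [582.47847516 -15.73689642  84.06355151] [617.80551044  20.59396793  93.87203262] 86
dark scene 1800 739.1 141.2 r 198.2 ang 45.4
dark scene 103 746.4 -121.9 r 190.5 ang -39.8
dark scene 67 659.8 45.5 r 75.1 ang 37.3
dark scene 1648 608.2 -17.2 r 19.0 ang -64.4
dark scene 196 611.7 24.5 r 27.2 ang 64.5
dark scene 510 592.9 -52.8 r 53.2 ang -97.6
dark scene 192 596.8 78.9 r 78.9 ang 92.4
dark scene 1263 582.9 46.0 r 49.1 ang 110.4
dark scene 248 587.7 77.1 r 78.1 ang 99.1
dark scene 211 581.1 -61.3 r 64.1 ang -107.1
dark scene 1444 579.1 -5.2 r 21.5 ang -166.0
dark scene 187 577.9 -86.7 r 89.5 ang -104.3
dark scene 1799 555.1 -2.5 r 44.9 ang -176.8
dark scene 69 569.6 -12.6 r 32.9 ang -157.5
scene shorts fit (array([603.24647872,   2.03063436,   1.67355769]), np.float64(2185.901057661764))
```

View pics/hub1.png

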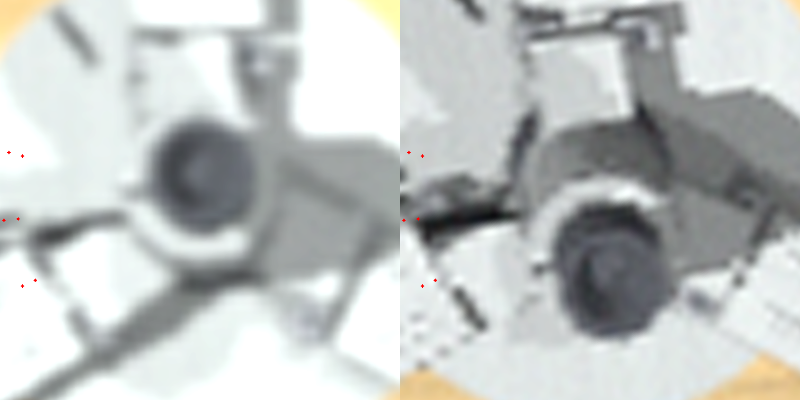

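The lit lug lines up with notch 1 (left pane, about (185,90)) and the black pointer sits near 95°. The ring therefore starts at the lock click (60°), the board yaw is about 1.7° and the hub is near (600.5, 0). I'll now find the tip depth by touch, then grip the ring, centre on it by force and turn it by −60°.

```bash
cat >> h.py <<'E'
def rot(yaw):
    c,s=cos(radians(yaw)),sin(radians(yaw)); return np.array([[c,s,0],[s,-c,0],[0,0,-1.]])
def st():
    s=sensors.read_state(); return s
def say(tag):
    s=st(); print(tag,'t',round(s['t'],1),'pos',s['eef_pos'].round(1),'F',s['force'].round(1),'w',round(s['grip_width'],1),'gf',round(float(s['grasp_force']),1))
    return s
E
python3 - <<'E'
from h import *
ctrl.move_ptp([400,-120,120],rot(90))
for w in(62,48):
    ctrl.gripper_to(w); ctrl.move_l([400,-120,60])
    hit=ctrl.move_l([400,-120,15],vel=40,threshold=4); s=say(f'touch {w} {hit}'); ctrl.move_l([400,-120,60])
print(ctrl.tcp_to_tips)
ctrl.gripper_to(75)
ctrl.move_l([400,-120,180]); ctrl.move_ptp([600.5,0,180],rot(120)); ctrl.move_l([600.5,0,70],vel=100,threshold=8); say('at ring')
ctrl.gripper_to(50,25); s=say('gripped 25N')
print('F along y',s['force']@rot(120)[:,1],'along x',s['force']@rot(120)[:,0], s['wrist_torque'])
E
```

```text
touch 62 False t 4.7 pos [ 400.3 -120.1   15.3] F [ 0.   0.1 -1.2] w 62.0 gf 0.0
touch 48 False t 7.0 pos [ 400.3 -120.2   15.2] F [1.1 0.6 0.3] w 48.4 gf 0.0
25.0
at ring t 10.9 pos [ 6.013e+02 -1.000e-01  7.090e+01] F [-0.2  0.3 -0.4] w 74.9 gf 0.0
gripped 25N t 11.3 pos [600.7  -0.   70.3] F [ 0.7 -0.9  0.1] w 50.2 gf 0.0
F along y 0.14241422276404989 along x -1.1382953093870432 [-0.0004871  -0.01563684 -0.03955243]
```

Run:
```python
from h import *
say('now')
p,d=optics.grab_frame('scene'); u,v=w2p('scene',[600,0,60])[0].astype(int); print(u,v)
c=p[v-90:v+60,u-100:u+100]; cv2.imwrite('pics/g1.png',cv2.resize(c,(800,600),interpolation=cv2.INTER_CUBIC)[:,:,::-1]); say('after')
```

```text
now t 11.3 pos [600.7  -0.   70.3] F [ 0.7 -0.9  0.1] w 50.2 gf 0.0
248 214
after t 11.4 pos [600.6  -0.   70.2] F [0.4 0.3 0.1] w 49.7 gf 0.0
```

View pics/g1.png

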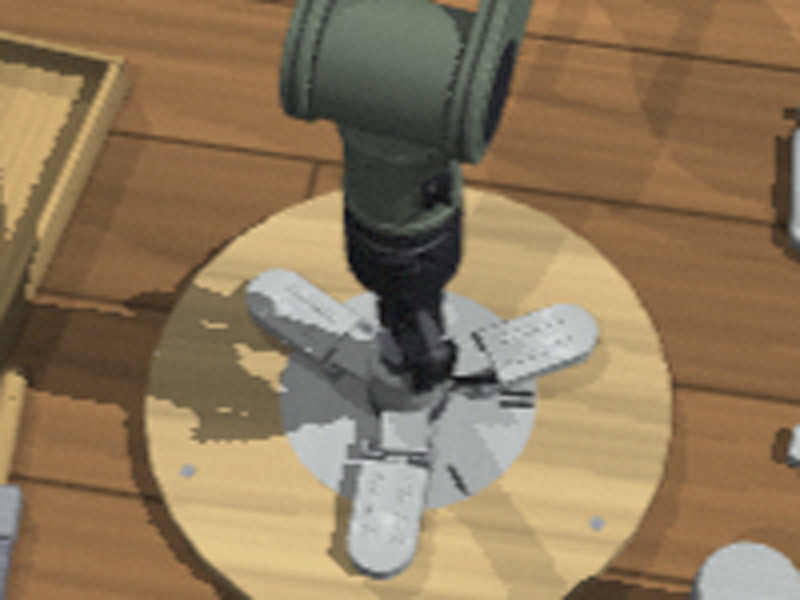

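The jaws straddle the collar at the right spot, at about (430,360), with the lugs aligned to the notches. I'll close further to find contact.

Run:
```python
from h import *
for w in(46,42):
    ctrl.gripper_to(w,25); s=say(w); print(s['force']@rot(120))
```

```text
46 t 11.6 pos [600.5  -0.   70. ] F [0.1 1.1 0.3] w 46.2 gf 0.0
[ 0.90515409  0.58088927 -0.27981313]
42 t 11.8 pos [600.5   0.   70. ] F [0.6 0.1 0.6] w 41.6 gf 0.0
[-0.25899207  0.59773616 -0.59974478]
```

Run:
```python
from h import *
for w in(39,36,33):
    ctrl.gripper_to(w,20); s=say(w)
    if s['grasp_force']>3: break
p,d=optics.grab_frame('top'); W=cloud('top',d)
m=(np.hypot(W[:,:,0]-600,W[:,:,1])<75)&(W[:,:,2]>60); 
p1,d1=optics.grab_frame('scene'); 
def crop(n,p,h):
    u,v=w2p(n,[600,0,70])[0].astype(int); return cv2.resize(p[v-h:v+h//2,u-h:u+h],(400,300),interpolation=cv2.INTER_CUBIC)
cv2.imwrite('pics/g2.png',np.vstack([np.hstack([crop('top',p,60),crop('scene',p1,60)]),np.hstack([crop('top',p,32),crop('scene',p1,32)])])[:,:,::-1])
```

```text
39 t 12.0 pos [600.5   0.   70. ] F [-0.5 -0.6  0.1] w 39.1 gf 0.0
36 t 12.2 pos [ 6.003e+02 -2.000e-01  7.020e+01] F [-1.4 -0.9  2.9] w 37.3 gf 20.6
```

View pics/g2.png

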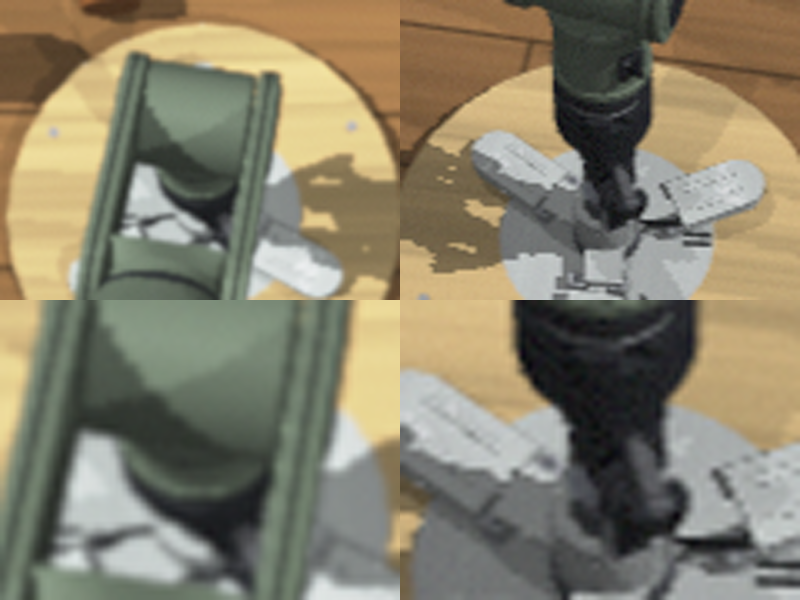

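The jaws have closed on the 38 mm barrel above the collar, so the tips sit higher than nominal. I'll step down with force guarding until they meet the collar.

Run:
```python
from h import *
for z in(64,58,52,46,40):
    ctrl.gripper_to(66,20)
    hit=ctrl.move_l([600.5,0,z],vel=40,threshold=5); s=say(f'z{z} hit{hit}')
    if hit: break
    ctrl.gripper_to(49,20); s=say('  close')
    if s['grasp_force']>5: print(s['force']@rot(120)); break
```

```text
z64 hitFalse t 13.0 pos [6.00e+02 1.00e-01 6.33e+01] F [ 0.1 -0.2  0. ] w 66.0 gf 0.0
  close t 13.3 pos [ 6.003e+02 -1.000e-01  6.420e+01] F [-1.1 -1.1  1.6] w 52.3 gf 20.9
[-0.40459841 -1.51566041 -1.57028911]
```

Run:
```python
from h import *
ctrl.gripper_to(66,20)
hit=ctrl.move_l([600.5,0,48],vel=40,threshold=5); s=say(f'hit{hit}')
if not hit:
    ctrl.gripper_to(49,20); s=say('close'); print((s['force']@rot(120)).round(1))
```

```text
hitFalse t 14.1 pos [600.3   0.   47.6] F [-0.7  0.3  0.1] w 66.2 gf 0.0
close t 14.4 pos [ 6.004e+02 -2.000e-01  4.830e+01] F [-1.1 -0.3  2.3] w 53.1 gf 21.5
[ 0.3 -1.1 -2.3]
```

Run:
```python
from h import *
ctrl.gripper_to(49,90); say('grip')
q=np.array(st()['q'])
for i in range(1,4):
    ctrl.set_joints(q+np.array([0,0,0,0,0,radians(20*i)])); s=say(i); print(s['wrist_torque'].round(2), s['eef_rot'][:2,0].round(3))
p,d=optics.grab_frame('scene')
ctrl.gripper_to(49,20); s=say('soft'); print((s['force']@s['eef_rot']).round(1), s['wrist_torque'].round(2))
ctrl.gripper_to(68); ctrl.move_l([600.5,0,180],vel=250)
q=np.array(st()['q']); q[0]=-0.9; ctrl.set_joints(q); say('away')
ims=[]
for n in('top','scene'):
    p,d=optics.grab_frame(n); np.savez(f'pics/{n}1.npz',p=p,d=d)
    ims.append(cv2.resize(cv2.convertScaleAbs(ortho(n,p,510,690,-90,90,36,.25),alpha=1.2),(400,400)))
cv2.imwrite('pics/hub2.png',np.hstack(ims)[:,:,::-1])
```

```text
grip t 14.6 pos [ 6.004e+02 -2.000e-01  4.890e+01] F [-3.5 -1.2  4.8] w 51.5 gf 92.9
1 t 15.0 pos [ 6.002e+02 -3.000e-01  4.890e+01] F [-1.5 -1.   1.2] w 51.4 gf 93.6
[-0.17  0.31 -0.18] [-0.176  0.984]
2 t 15.5 pos [ 6.00e+02 -2.00e-01  4.89e+01] F [-3.5 -1.   2. ] w 51.3 gf 93.8
[-0.18  0.47  0.01] [0.169 0.986]
3 t 15.9 pos [ 5.999e+02 -2.000e-01  4.890e+01] F [-4.3 -1.2  3.6] w 51.4 gf 93.9
[-0.13  0.74  0.02] [0.496 0.868]
soft t 16.1 pos [ 5.999e+02 -2.000e-01  4.890e+01] F [-4.8  0.   4.8] w 51.2 gf 94.0
[-2.4 -4.2 -4.8] [-0.1   0.88 -0.02]
away t 18.8 pos [ 437.1 -410.4  178.7] F [-1.5  0.3 -0.1] w 67.7 gf 0.0
```

View pics/hub2.png

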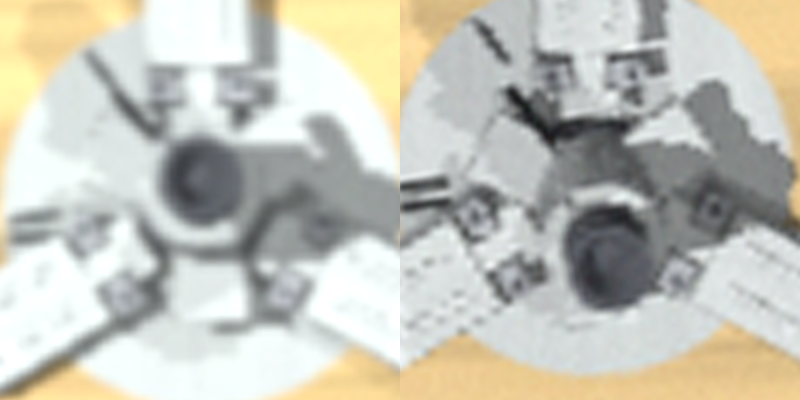

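Ring is open: the pointer lies at the single line in the left pane, about (120,95), and the lugs are clear of all the notches. Next is the first short, in notch 3, with a guarded descent.

```bash
cat >> h.py <<'E'
HUB=np.array([600.,0.]); BY=1.68
def near(yaw,xy):
    b=degrees(atan2(xy[1],xy[0]))+90
    return yaw-180*round((yaw-b)/180)
def notch(k,r):
    a=radians(BY+120*(k-1)); return HUB+r*np.array([cos(a),sin(a)])
E
python3 - <<'E'
from h import *
xy=notch(3,92); y=near(BY+240,xy); print(xy,y)
ctrl.gripper_to(62,40); ctrl.move_ptp([*xy,130],rot(y)); ctrl.move_l([*xy,55],vel=200)
hit=ctrl.move_l([*xy,12],vel=40,threshold=5); s=say(f'hit {hit}'); z=s['eef_pos'][2]
ctrl.move_l([*xy,z+6],vel=40); say('up'); ctrl.gripper_to(40,50); s=say('closed'); print((s['force']@s['eef_rot']).round(1))
E
```

```text
[556.35561172 -80.98868669] 61.68000000000001
hit False t 22.2 pos [556.7 -81.1  12.3] F [-0.1 -0.5  0. ] w 62.1 gf 0.0
up t 22.5 pos [557.  -81.2  19.1] F [-0.1  0.2  0.1] w 62.0 gf 0.0
closed t 22.8 pos [556.9 -81.1  18.9] F [-0.8 -0.5  3.5] w 44.7 gf 52.2
[-0.8 -0.4 -3.5]
```

Run:
```python
from h import *
p=st()['eef_pos']
ctrl.move_l([p[0],p[1],p[2]+60],vel=80); s=say('lift')
print((s['force']@s['eef_rot']).round(1))
q,d=optics.grab_frame('scene'); u,v=w2p('scene',[p[0],p[1],80])[0].astype(int)
cv2.imwrite('pics/l1.png',cv2.resize(q[v-50:v+40,u-60:u+60],(800,600),interpolation=cv2.INTER_CUBIC)[:,:,::-1])
W=cloud('scene',d); m=(np.hypot(W[:,:,0]-p[0],W[:,:,1]-p[1])<70)&(W[:,:,2]>50)&(W[:,:,2]<130)
hsv=cv2.cvtColor(q,cv2.COLOR_RGB2HSV); m&=(hsv[:,:,2]>110)&(hsv[:,:,1]<60); print(m.sum(),np.percentile(W[m],[5,50,95],axis=0).round(1) if m.sum() else '')
```

```text
lift t 23.7 pos [556.3 -81.   78.5] F [ 0.6  0.3 -1.4] w 44.5 gf 51.7
[0.5 0.4 1.4]
268 [[546.3 -80.9  81. ]
 [571.6 -58.6  88.4]
 [590.7 -26.6  93.4]]
```

View pics/l1.png

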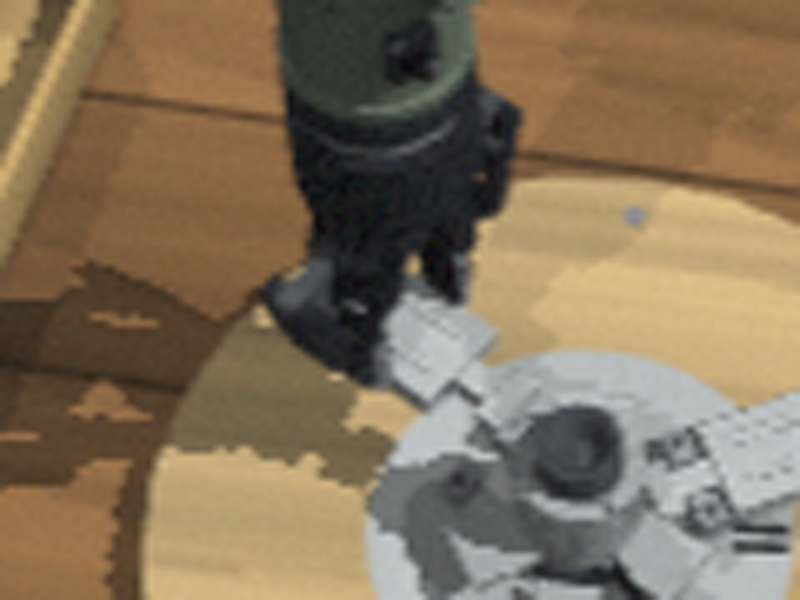

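The short is held squarely between the fingers at (400,340) and its top is at about 92 mm, which matches the 60 mm lift. It goes to the tray.

```bash
cat >> h.py <<'E'
TR=np.array([474.,-387.]); TY=-4.5
def place_tray(off):
    a=radians(TY); xy=TR+off*np.array([cos(a),sin(a)]); y=near(TY+90,xy)
    s=say('carry0'); 
    ctrl.move_ptp([*xy,100],rot(y)); s=say('carry')
    if s['grasp_force']<15: print('LOST?'); return False
    ctrl.move_l([*xy,40],vel=150); hit=ctrl.move_l([*xy,9.5],vel=50,threshold=5); say(f'down {hit}')
    w=st()['grip_width']; ctrl.gripper_to(w+11); ctrl.move_l([*xy,100],vel=250); say('released'); return True
def pick_short(k):
    xy=notch(k,92); y=near(BY+120*(k-1),xy)
    ctrl.gripper_to(62,50); ctrl.move_ptp([*xy,130],rot(y)); ctrl.move_l([*xy,50],vel=200)
    hit=ctrl.move_l([*xy,19],vel=60,threshold=5); say(f'down {hit}'); ctrl.gripper_to(40,50); say('closed')
    ctrl.move_l([*xy,80],vel=100); ctrl.move_l([*xy,100],vel=150); s=say('lift'); return s['grasp_force']>15
E
python3 - <<'E'
from h import *
if place_tray(80) and pick_short(1) : place_tray(0)
E
```

```text
carry0 t 23.7 pos [556.2 -80.9  78.2] F [ 0.2 -0.1 -2. ] w 44.4 gf 51.7
carry t 24.9 pos [ 553.7 -391.8   99.2] F [-0.2  0.2 -0.9] w 44.4 gf 51.7
down True t 26.1 pos [ 553.  -392.6    8.9] F [-1.   0.1  4.4] w 44.3 gf 52.3
released t 26.9 pos [ 554.2 -393.6  101.3] F [-0.2  1.2 -0.5] w 55.0 gf 0.0
down False t 30.1 pos [691.8   2.8  18.7] F [ 0.   1.1 -0.3] w 62.0 gf 0.0
closed t 30.4 pos [692.7   2.6  19.9] F [ 0.2 -0.5  2.6] w 44.5 gf 51.8
lift t 31.5 pos [692.7   2.6 100.6] F [ 0.2  0.1 -0.8] w 44.1 gf 51.5
carry0 t 31.5 pos [692.7   2.6 100.6] F [ 0.2  0.1 -0.8] w 44.1 gf 51.5
carry t 33.3 pos [ 474.2 -386.5   99.7] F [ 1.   0.6 -1.3] w 44.1 gf 51.5
down True t 34.5 pos [ 473.4 -386.4    9.9] F [-0.2  0.9  4.2] w 44.2 gf 52.1
released t 35.3 pos [ 474.3 -387.3  100.9] F [-0.6 -0.6 -0.2] w 55.2 gf 0.0
```

Run:
```python
from h import *
if pick_short(2): place_tray(-80)
p,d=optics.grab_frame('top'); np.savez('pics/top2.npz',p=p,d=d)
p1,d1=optics.grab_frame('scene'); np.savez('pics/scene2.npz',p=p1,d=d1)
cv2.imwrite('pics/t2.png',cv2.resize(p,(800,600),interpolation=cv2.INTER_CUBIC)[:,:,::-1])
for n in('top','scene'):
    D=np.load(f'pics/{n}2.npz'); p=D['p']; hsv=cv2.cvtColor(p,cv2.COLOR_RGB2HSV)
    g=((hsv[:,:,1]<60)&(hsv[:,:,2]>100)).astype(np.uint8); k,l,s,ce=cv2.connectedComponentsWithStats(g)
    for i in range(1,k):
        v,u=np.where(l==i); P=p2w(n,np.c_[u,v],12)[:,:2]
        (cx,cy),(w,h),an=cv2.minAreaRect(P.astype(np.float32))
        if 130<max(w,h)<170 and min(w,h)<60: print(n,s[i,4],'c',round(cx,1),round(cy,1),'size',round(w),round(h),round(an,1))
```

```text
down False t 38.4 pos [551.6  78.3  18.8] F [ 0.2 -0.5  0.6] w 61.8 gf 0.0
closed t 38.7 pos [552.5  78.3  19.7] F [0.4 0.5 3.8] w 44.1 gf 51.5
lift t 39.8 pos [552.4  78.3 100.3] F [ 0.4  0.3 -1.4] w 44.2 gf 51.5
carry0 t 39.8 pos [552.4  78.3 100.3] F [ 0.4  0.3 -1.4] w 44.2 gf 51.5
carry t 41.5 pos [ 394.8 -379.8   99.9] F [-0.1  0.1 -2.4] w 44.4 gf 51.5
down True t 42.7 pos [ 393.7 -380.1    9.7] F [-1.2  0.2  4.1] w 44.3 gf 52.1
released t 43.5 pos [ 394.5 -381.   100.8] F [-0.5  0.  -0.6] w 55.2 gf 0.0
top 503 c 595.0 342.8 size 150 39 82.7
top 515 c 424.8 384.0 size 147 39 6.6
top 511 c 353.8 272.7 size 149 37 2.4
scene 411 c 358.0 277.4 size 148 37 3.4
scene 452 c 428.0 387.4 size 146 37 6.7
scene 536 c 596.5 347.5 size 149 39 80.5
```

View pics/t2.png

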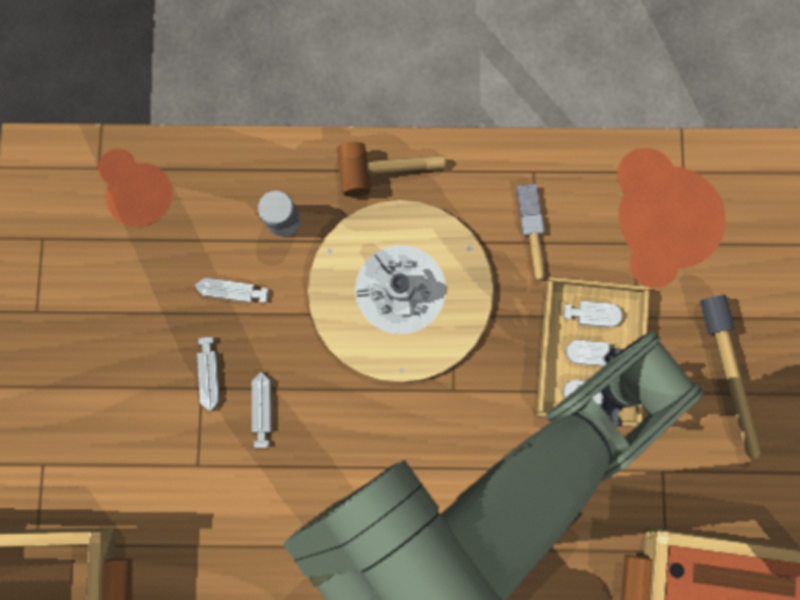

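All three shorts are off the hub and in the tray, at image (595,314), (590,352) and (580,392). The long at (262,410) has been knocked about 37 mm, and I've re-measured it. Now I seat the first long, at (232,290), in notch 1.

```bash
cat >> h.py <<'E'
def pick_long(c,dr,flip,carry=120):
    a=radians(dr); xy=np.array(c)+5.5*np.array([cos(a),sin(a)]); y=dr+180*flip
    ctrl.gripper_to(56,60); ctrl.move_ptp([*xy,100],rot(y)); ctrl.move_l([*xy,35],vel=200)
    hit=ctrl.move_l([*xy,4],vel=60,threshold=5); say(f'pick down {hit}'); ctrl.gripper_to(30,60); s=say('closed')
    print((s['force']@s['eef_rot']).round(1))
    ctrl.move_l([*xy,30],vel=80); ctrl.move_l([*xy,carry],vel=150); s=say('lift'); return s['grasp_force']>20
def hover(k,flip,z=75,dr=0,dt=0):
    a=BY+120*(k-1); xy=notch(k,112+dr)+dt*np.array([-sin(radians(a)),cos(radians(a))]); y=a+180*flip
    y-=360*round((y-(degrees(atan2(xy[1],xy[0]))+90))/360)
    ctrl.move_ptp([*xy,z+50],rot(y)); ctrl.move_l([*xy,z],vel=120); say('hover'); return xy
E
python3 - <<'E'
from h import *
if pick_long((594.8,345),81.8,0):
    xy=hover(1,0)
    p,d=optics.grab_frame('scene'); np.savez('pics/sh1.npz',p=p)
    u,v=w2p('scene',[*xy,70])[0].astype(int)
    cv2.imwrite('pics/h1.png',cv2.resize(p[v-75:v+45,u-80:u+80],(800,600),interpolation=cv2.INTER_CUBIC)[:,:,::-1])
E
```

```text
pick down False t 47.6 pos [595.5 350.4   3.7] F [ 0.7  0.5 -0.1] w 55.9 gf 0.0
closed t 47.9 pos [596.3 350.8   5. ] F [ 0.2 -0.2  2.9] w 33.5 gf 60.2
[-0.1  0.2 -2.9]
lift t 49.1 pos [594.7 350.  118.8] F [-0.6 -0.4 -2.7] w 33.5 gf 59.8
hover t 51.1 pos [711.8   3.8  74.6] F [ 1.8 -0.7 -1.7] w 33.9 gf 59.8
```

View pics/h1.png

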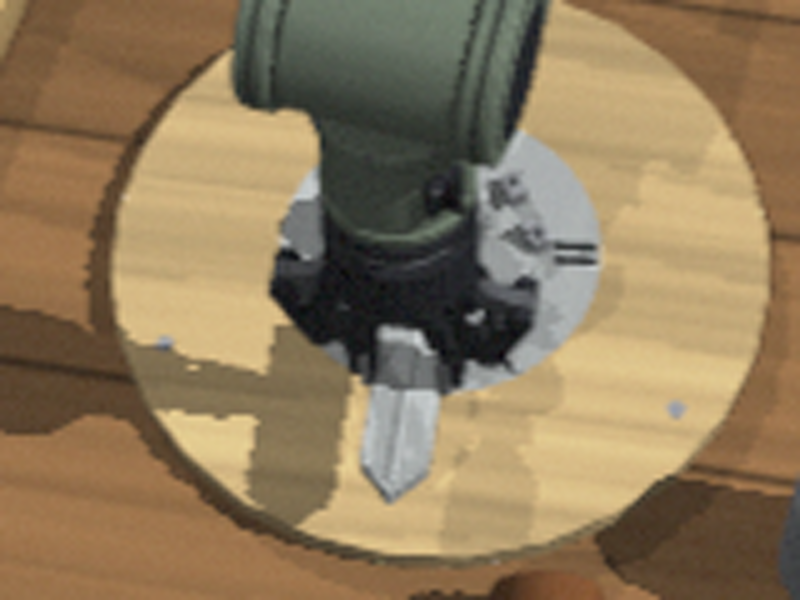

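The blade is held with its ribs up and its tip pointing outwards at (390,500). I'll check the tip against prediction, then lower it guarded.

```bash
cat >> h.py <<'E'
def lower(k,xy,vel=30,zt=22.0):
    a=radians(BY+120*(k-1)); e=np.array([cos(a),sin(a)]); t=np.array([-e[1],e[0]])
    for dr,dt in[(0,0),(0,1.5),(0,-1.5),(1.5,0),(-1.5,0),(1.5,1.5),(1.5,-1.5),(-1.5,1.5),(-1.5,-1.5),(3,0),(0,3),(0,-3),(-3,0)]:
        P=xy+dr*e+dt*t; z0=st()['eef_pos'][2]
        ctrl.move_l([*P,max(46,min(z0,75)) if z0>46 else 40],vel=80)
        hit=ctrl.move_l([*P,zt],vel=vel,threshold=9); s=say(f'{dr},{dt} hit {hit}')
        if s['eef_pos'][2]<25.5: return P
    return None
E
python3 - <<'E'
from h import *
s=st(); xy=notch(1,112)
u,v=w2p('scene',[*xy,70])[0].astype(int); px=np.array([[u-80+390/5,v-75+500/5]])
b=s['eef_pos'][2]-5; print('tip seen',p2w('scene',px,b+4)[0]-[3.2,2,0],'want',notch(1,181))
P=lower(1,xy); print(P)
E
```

```text
tip seen [780.27986871   8.26246456  74.76886767] want [780.922198     5.30643674]
0,0 hit True t 53.1 pos [711.4   3.3  23. ] F [0.5 0.3 4.9] w 33.4 gf 60.5
[711.95185733   3.28354097]
```

It's home: contact came at TCP 23.0, which puts the underside at 18. I'll release it and do the second long into notch 2.

Run:
```python
from h import *
p=st()['eef_pos']; ctrl.gripper_to(46); ctrl.move_l([p[0],p[1],130],vel=200); say('rel')
# move away, recheck remaining longs
ctrl.move_ptp([500,-200,150],rot(68)); 
for n in('top','scene'):
    p,d=optics.grab_frame(n); np.savez(f'pics/{n}3.npz',p=p,d=d); hsv=cv2.cvtColor(p,cv2.COLOR_RGB2HSV)
    g=((hsv[:,:,1]<60)&(hsv[:,:,2]>100)).astype(np.uint8); k,l,s,ce=cv2.connectedComponentsWithStats(g)
    for i in range(1,k):
        v,u=np.where(l==i); P=p2w(n,np.c_[u,v],12)[:,:2]
        (cx,cy),(w,h),an=cv2.minAreaRect(P.astype(np.float32))
        if 130<max(w,h)<170 and min(w,h)<60: print(n,s[i,4],'c',round(cx,1),round(cy,1),'size',round(w),round(h),round(an,1))
if pick_long((425.6,385.7),186.6,0):
    xy=hover(2,0); P=lower(2,xy); print(P)
```

```text
rel t 54.1 pos [710.4   3.4 128.7] F [-0.5  0.1  0.4] w 46.2 gf 0.0
top 513 c 425.2 384.1 size 148 39 6.6
top 511 c 353.7 274.3 size 149 34 2.2
scene 409 c 358.1 276.3 size 148 37 1.7
scene 452 c 428.0 387.4 size 146 37 6.7
pick down False t 59.1 pos [420.  385.    3.7] F [-0.5  0.7  0.4] w 56.0 gf 0.0
closed t 59.4 pos [420.8 385.5   4.8] F [0.  0.1 3.2] w 34.0 gf 60.2
[-0.   0.1 -3.2]
lift t 60.7 pos [419.3 384.5 118.9] F [-0.1  0.  -2.5] w 33.5 gf 59.8
hover t 62.4 pos [541.2  96.   75. ] F [ 1.1 -0.  -1.3] w 33.8 gf 59.8
0,0 hit False t 64.6 pos [541.1  95.3  22.8] F [-4.2 -0.8  5.2] w 33.7 gf 60.6
[541.18044144  95.31138196]
```

Run:
```python
from h import *
p=st()['eef_pos']; ctrl.gripper_to(46); ctrl.move_l([p[0],p[1],130],vel=200); say('rel')
if pick_long((355,275),2.1,1):
    xy=hover(3,1); P=lower(3,xy); print(P)
```

```text
rel t 65.6 pos [540.3  95.3 129.1] F [0.8 0.2 0.1] w 46.2 gf 0.0
pick down False t 68.0 pos [360.3 275.2   3.8] F [-0.3  0.2 -0.3] w 56.0 gf 0.0
closed t 68.3 pos [361.  275.6   4.7] F [-1.3 -0.4  4.6] w 33.8 gf 60.1
[ 1.3 -0.3 -4.6]
lift t 69.5 pos [359.6 274.7 119. ] F [-0.3 -1.3 -1.9] w 33.9 gf 59.9
hover t 71.6 pos [547.  -98.1  75.1] F [-0.2  0.  -2.1] w 33.5 gf 59.9
0,0 hit False t 73.8 pos [546.9 -98.6  22.7] F [-4.   1.5  5.5] w 33.3 gf 60.8
[546.86770123 -98.59492293]
```

Run:
```python
from h import *
p=st()['eef_pos']; ctrl.gripper_to(46); ctrl.move_l([p[0],p[1],130],vel=200); say('rel')
ctrl.move_ptp([420,230,200],rot(120))
ims=[]
for n in('top','scene'):
    p,d=optics.grab_frame(n); np.savez(f'pics/{n}4.npz',p=p,d=d); W=cloud(n,d)
    for k in(1,2,3):
        for r in(75,112,150):
            c=notch(k,r); m=np.hypot(W[:,:,0]-c[0],W[:,:,1]-c[1])<9; print(n,k,r,np.median(W[m][:,2]).round(1))
    o=cv2.convertScaleAbs(ortho(n,p,400,800,-200,200,32,.5),alpha=1.1)
    for k in(1,2,3):
        a=BY+120*(k-1)
        L=[(32,-14),(44,-14),(44,-7),(62,-7),(62,-18),(162,-18),(181,0),(162,18),(62,18),(62,7),(44,7),(44,14),(32,14)]
        Q=np.array([HUB+np.array([cos(radians(a))*x-sin(radians(a))*y,sin(radians(a))*x+cos(radians(a))*y]) for x,y in L])
        if n=='top': Q-= [1.1,1.7]
        else: Q+=[3.2,2]
        cv2.polylines(o,[np.c_[(200-Q[:,1])/.5,(800-Q[:,0])/.5].astype(int)],True,(255,0,0),1)
    ims.append(cv2.resize(o[60:740],(400,340)) if 0 else o[40:760,60:740])
cv2.imwrite('pics/seat.png',cv2.resize(np.hstack(ims),(800,424),interpolation=cv2.INTER_AREA)[:,:,::-1])
```

```text
rel t 74.8 pos [546.1 -98.3 129.1] F [-0.6 -0.1  0.3] w 46.4 gf 0.0
top 1 75 33.7
top 1 112 33.6
top 1 150 32.7
top 2 75 33.3
top 2 112 34.3
top 2 150 33.0
top 3 75 32.9
top 3 112 33.5
top 3 150 33.5
scene 1 75 29.8
scene 1 112 31.6
scene 1 150 29.9
scene 2 75 29.8
scene 2 112 29.7
scene 2 150 30.4
scene 3 75 31.2
scene 3 112 29.8
scene 3 150 30.5
```

View pics/seat.png

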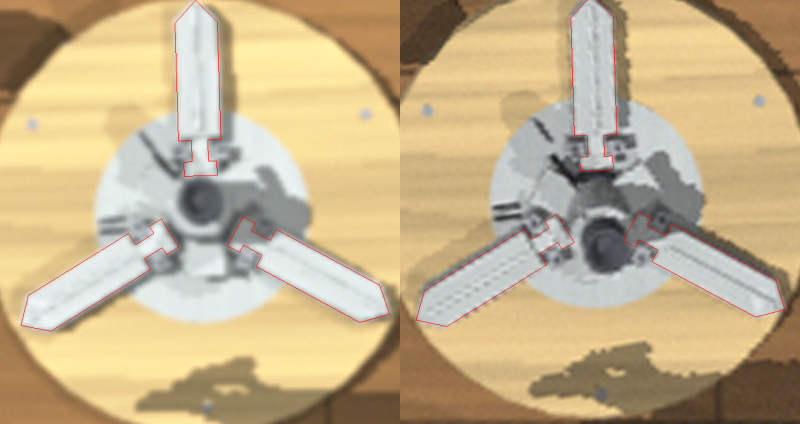

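All three longs lie flat at about 32 mm and match the predicted seated outlines in both views. Now the ring goes to lock.

Run:
```python
from h import *
ctrl.gripper_to(68,90); ctrl.move_ptp([600,0,160],rot(60)); ctrl.move_l([600,0,60],vel=100,threshold=8); print(ctrl.move_l([600,0,48.5],vel=40,threshold=5)); say('at')
ctrl.gripper_to(49,90); say('grip')
q=np.array(st()['q'])
for i in range(1,4):
    ctrl.set_joints(q-np.array([0,0,0,0,0,radians(20*i)])); s=say(i); print(s['wrist_torque'].round(2), s['eef_rot'][:2,0].round(3))
ctrl.gripper_to(68); ctrl.move_l([600,0,180],vel=200)
ctrl.move_ptp([420,230,200],rot(120)); say('away')
ims=[]
for n in('top','scene'):
    p,d=optics.grab_frame(n); np.savez(f'pics/{n}5.npz',p=p,d=d)
    ims.append(cv2.resize(cv2.convertScaleAbs(ortho(n,p,510,690,-90,90,36,.25),alpha=1.2),(400,400)))
a=np.hstack(ims); p=cv2.resize(np.load('pics/top5.npz')['p'][80:288],(400,200*208//256)); b=np.zeros((162,800,3),np.uint8); b[:,:400]=p[:162]; b[:,400:]=cv2.resize(np.load('pics/scene5.npz')['p'][80:288],(400,162))
cv2.imwrite('pics/fin.png',np.vstack([a,b])[:,:,::-1])
```

```text
False
at t 79.3 pos [599.6   0.   48. ] F [ 0.4 -0.1  0. ] w 67.7 gf 0.0
grip t 79.6 pos [599.9   0.   49.2] F [-3.5  0.7  5.9] w 51.4 gf 93.3
1 t 80.0 pos [600.   -0.   49.3] F [-0.4  0.7  1.4] w 51.1 gf 93.5
[ 0.03  0.22 -0.06] [0.176 0.984]
2 t 80.4 pos [600.1  -0.   49.3] F [-0.4 -0.   1.1] w 51.5 gf 93.5
[ 0.04  0.16 -0.11] [-0.17   0.985]
3 t 80.8 pos [600.2   0.   49.3] F [0.1 0.6 1. ] w 51.1 gf 93.6
[ 0.01  0.01 -0.07] [-0.496  0.868]
away t 83.1 pos [420.7 229.5 199.8] F [0.5 0.4 0.1] w 68.1 gf 0.0
```

View pics/fin.png

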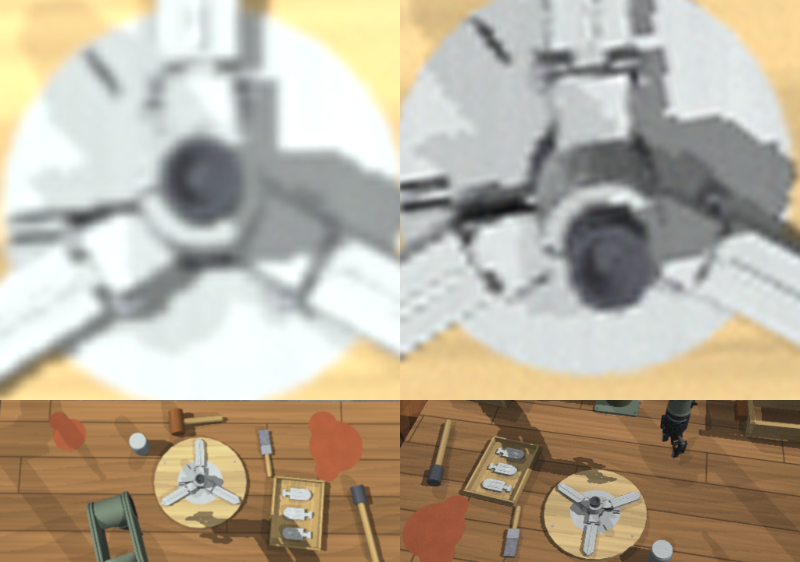

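The pointer is at the lock lines, near (75,220) in the left pane. The lugs cover all three tangs, the three shorts lie flat in the tray, and the brush and tin are where they started.

```bash
python3 -c "
from h import *
print(ctrl.finish_job())"
```

```text
the job is handed in; nothing more can be done
None
```

The changeover is done and handed in at about 83 s of the 210 s allowed: three short patterns flat in the tray, three long blades seated ribs up, ring on the lock mark, brush and tin untouched; no verdict came back.

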